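# Load the wooden goods train for the shop window

### The arm

A 6-joint arm with a two-finger parallel gripper is mounted at the origin on the work surface. World frame = base frame: x ahead of the robot, y to its left, z up, the work surface at z = 0. Lengths are in m, angles in rad, forces in N, time in s.
With the tool pointing down it reaches from about 0.35 to 0.975 m from the base axis. Payload 17.4 kg.
Tool frame: the origin (TCP) lies on the centre line of the jaws, within the pads' length; the fingertips stand 14 mm ahead of it and the grasp point (between the pads) lies 5 mm behind it; z points along the fingers, y is the line along which they close (so a half turn about z gives the same grasp; the last joint's range is limited). The gripper opens to 85 mm and grips with 20 to 120 N. Pads are 22 mm wide; open, the fingers measure 114 mm over their backs; the gripper's body (76 mm by 85 mm) begins 54 mm behind the grasp point. The pads swing forward as they close: fully open they stand 13 mm farther back than shut.
Start: joints at [-1.298, 0.116, 1.442, -0, 1.584, -0.038], TCP at [0.206, -0.643, 0.245] pointing down, gripper open.
Joint ranges: [-2.83, 2.83], [-0.83, 2.19], [0.07, 2.5], [-1.14, 4.28], [0.01, 3], [-2.97, 2.97]. Speed limits (rad/s): [1.89, 1.89, 2.22, 3.14, 3.14, 3.14].

### API

Orientations are given as a rotation vector (axis times angle).
In Python, from cell import env gives the robot as it stands.
- The arm moves only by the tool step_arm, never from a script. Its argument "steps" is a list of rows, each a list of 6 numbers: the shift along the world's x, y, z in cm, then the turn, a rotation vector about the world's x, y, z in degrees. In form: [[tx, ty, tz, ax, ay, az], ...]. A call has exactly 10 rows; each row is the pose to reach, as a shift and turn from the pose commanded when the call began; what a row does not reach only later rows make up. A row lasts 1/10 s, in which the tool goes at most 50 mm and 8.59 degrees, less where a joint would pass 70% of its speed; a pose out of reach is approached as far as the arm can. A call with a gripper value outside its range is refused whole. "gripper" is the finger opening in cm, from 0 to 8.54, set as the call begins (left out, the last holds). The fingers move at their own pace and stop on an object; "force" is the grip in N (left out, the last holds). Time passes only in rows, so rows that repeat a pose let the fingers close, or fill a call up. It gives the time, the measured TCP pose, the force, the opening and the grip force at its end, in the units of the state.
- env.read_state(): the state, without advancing time (a new reading comes with each control period).
- env.snapshot(name): name is "scene" or "top"; returns (picture, depth): 400x640x3 uint8, blue, green, red; 400x640 float32, m along the optical axis (not along the pixel's ray), 0 where there is no reading.
- env.calibration(name): a dict with "fx", "fy", "cx", "cy" (pixels), "view" (4x4, takes a point from world to camera coordinates). Camera axes: x right, y down, z forward; pixel columns grow to the right and rows downward; lengths in m; the calibration is good to about 2 mm. A picture is of the moment at which its call begins. calibration takes no time and is no camera call.
- env.finish_job(): hands the job in; it is judged then, once.
The state is a dict: "clock": time; "joint_pos": joint angles; "dq": joint speeds; "tau": joint torques, N m; "eef_pos": TCP position; "tool_rot": TCP orientation; "contact_force": force on the tool from outside, world axes, zero at the start; "moment": the same for the moment, N m; "grip_width": opening from 0.0 (shut) to 1.0 (fully open); "grasp_force": force on a finger pad.
Only numpy, scipy, OpenCV 4.12 (cv2) and the standard library are available. Lean on these libraries where they do the work, as an engineer would, in place of code of your own. Each camera call takes 0.05 s, during which the arm holds its last target. There are 200 camera calls.

### The job

Get the wooden toy goods train ready for the shop window: stand the barrel, the milk churn and the timber beam each centred on the dark outline of its own shape and size on the flat wagons, the beam lying lengthwise along its outline, and press the hollow chimney down onto the locomotive's tapered spigot until it is fully home. Leave the little skittle and the toy van where they stand, and let go of everything.

Things in the scene. Friction and masses are not known exactly. Their poses are not given: they have to be found in the camera images.
- barrel: Loose light-wood barrel standing upright: a plain solid cylinder 50 mm in diameter, 42 mm high, with two thin dark hoops; about 55 g. Origin: centre of its underside, z up.
- churn: Loose light-wood milk churn standing upright: straight body 32 mm in diameter up to 32 mm height, then shoulders to a thin neck (18 mm) and a 23 mm lid, 50 mm high in all; about 30 g. Grip it by the body. Origin: centre of its underside, z up.
- beam: Loose light-wood timber beam lying flat: 80 mm long (own x), 26 mm wide (own y), 30 mm high; about 45 g. Origin: centre of its underside, z up.
- chimney: Loose light-wood chimney standing upright: a plain straight tube 38 mm in outside diameter, 60 mm high, with a straight 25 mm hole right through; about 45 g. Either end fits. Origin: centre of its lower end, z up.
- wagon_barrel: Flat wooden wagon with a dark round outline 50 mm in diameter inlaid at the centre of its deck, for the barrel. Fixed. Its top is a flat deck 40 mm above the table, 70 mm wide (own x) and 130 mm long (own y), with no side boards. Origin: on the table under the centre of the deck, z up. It stands with its length roughly along world y, up to 17 degrees off. 
- wagon_churn: Flat wooden wagon with a dark round outline 32 mm in diameter inlaid at the centre of its deck, for the churn. Fixed. Its top is a flat deck 40 mm above the table, 70 mm wide (own x) and 130 mm long (own y), with no side boards. Origin: on the table under the centre of the deck, z up. It stands with its length roughly along world y, up to 17 degrees off. 
- wagon_beam: Flat wooden wagon with a dark rectangular outline inlaid at the centre of its deck, 80 mm along its own y and 26 mm along its own x, for the beam. Fixed. Its top is a flat deck 40 mm above the table, 70 mm wide (own x) and 130 mm long (own y), with no side boards. Origin: on the table under the centre of the deck, z up. It stands with its length roughly along world y, up to 17 degrees off. 
- loco_spigot (a point): Root of the fixed toy locomotive's upright split springy tapered spigot, on its axis: the flat seat, 60 mm above the table, where the chimney's lower end rests when home. z up; locomotive (140x66 mm) along y. Spigot 40 mm tall, 28 mm wide at root, 12 at tip. A dropped chimney stops some 7 mm high; pressing home takes 5 to 12 N, then friction holds it. Cab: 66 mm high, 80 mm from spigot to own -y.
- skittle: Bystander, to be left alone: small loose white-painted turned wooden skittle, 28 mm in diameter, 56 mm high, standing between the loads. Origin: centre of its underside.
- van: Bystander, to be left alone: small loose blue toy van, 64 mm long (own x, roughly along world x), 28 mm wide, 33 mm high, standing between the loads. Origin: centre of its underside.
Not all that is in view belongs to the job. What is shaped like the beam but pink is not meant.

How it is judged:
By the outcome, as a careful person would: the job done as asked, in the order asked, and still so for the second after the job is handed in, with the robot touching nothing.
It also fails if it takes over 112 s, if anything falls off the work surface, if the arm or the gripper's body presses on something with over 40 N, if the wrist force passes 120 N, or if a joint passes its speed limit or range.

## Working session

There is one attempt and no reset: what is moved stays moved. The work goes in short steps, Python scripts to look and compute and a tool call to move; the robot and the scene stay as the last step left them, time stands still between calls to the robot, and variables do not carry over. Pictures are saved under pics/ and viewed, at most 14 in all, crops included, and the job is handed in when it is done.

Besides the shell and the picture viewer there is one more tool, called after "Call:" in YAML: its name, and indented under it one key for each argument. step_arm: Moves the arm, as the interface text tells. Its arguments: {"type":"object","properties":{"steps":{"type":"array","items":{"type":"array","items":{"type":"number"}}},"gripper":{"type":"number"},"force":{"type":"number"}},"required":["steps"]}

```bash
mkdir -p pics; ls; python3 - <<'E'
from cell import env
import cv2,numpy as np
for n in("top","scene"):
    p,d=env.snapshot(n); cv2.imwrite(f"pics/{n}0.png",p); np.savez(f"{n}0.npz",p=p,d=d)
    c=env.calibration(n); print(n,c)
s=env.read_state();print(s)
E
```

```text
pics
top {'fx': 367.28838517481927, 'fy': 367.28838517481927, 'cx': 318.78004283893597, 'cy': 199.7281065165757, 'view': array([[-0.01080588, -0.99936887, -0.0338393 ,  0.07917271],
       [-0.98831352,  0.01582001, -0.1516117 ,  0.4805489 ],
       [ 0.15205135,  0.03180554, -0.98786072,  0.84168876],
       [ 0.        ,  0.        ,  0.        ,  1.        ]])}
scene {'fx': 401.44622322280196, 'fy': 401.44622322280196, 'cx': 314.9940293031839, 'cy': 203.3151413604386, 'view': array([[ 8.74856509e-01,  4.84381997e-01,  4.12338560e-04,
        -4.41155542e-01],
       [ 3.52832789e-01, -6.36677939e-01, -6.85675013e-01,
        -8.40032487e-02],
       [-3.31866106e-01,  6.00012735e-01, -7.27907691e-01,
         1.15536614e+00],
       [ 0.00000000e+00,  0.00000000e+00,  0.00000000e+00,
         1.00000000e+00]])}
{'clock': 0.1, 'joint_pos': array([-1.29784486e+00,  1.16412532e-01,  1.44219070e+00, -3.56860484e-06,
        1.58400291e+00, -3.77877933e-02]), 'dq': array([ 9.08581252e-04,  6.95672836e-04, -2.65469626e-03, -5.81634469e-04,
        1.26341309e-05,  1.64906255e-03]), 'tau': array([ 7.04570502e-04, -7.33668852e+01, -6.33789539e+01, -1.41569896e-05,
        5.32176200e-03,  3.14974193e-05]), 'eef_pos': array([ 0.20634577, -0.64252191,  0.244658  ]), 'tool_rot': array([-3.10275633e+00, -4.85990901e-01,  1.92262834e-04]), 'contact_force': array([-0.67846168, -0.64426845,  0.40668923]), 'moment': array([ 0.03467788, -0.03138153, -0.01231578]), 'grasp_force': 0.0, 'grip_width': 0.9982756318754091}
```

View pics/top0.png

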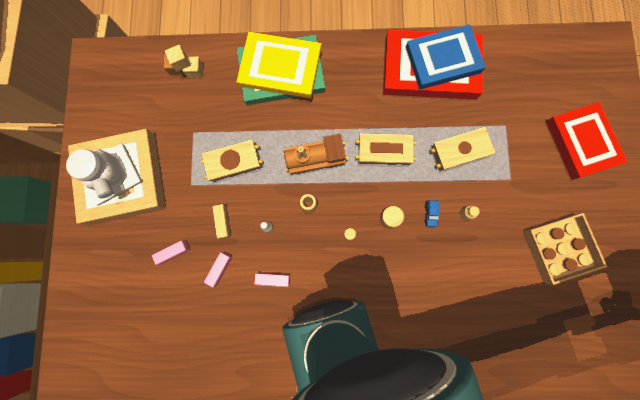

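View pics/scene0.png

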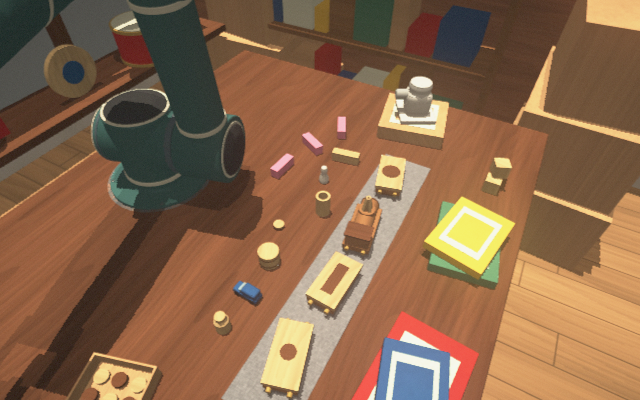

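Top view shows (col,row):
- Light-wood candidates: beam (221,221), chimney ring (308,202), flat light disc (350,234, a distractor), barrel (393,216), churn (472,212).
- Pink beam look-alikes: (170,252), (217,269), (272,280). A box of pegs is at (565,248).
- Bystanders: skittle (266,226), van (433,213).
- Wagons: large round outline (231,159), beam outline (386,148), small round outline (465,148). Loco spigot is near (302,153).

By the description I choose the yellow beam (221,221), barrel (393,216), churn (472,212) and chimney (308,202). I'll check these in a crop.

```bash
cat > h.py <<'E'
import cv2,numpy as np
from cell import env
def ray(n,uv,z):
    c=env.calibration(n);R=c["view"][:3,:3];t=c["view"][:3,3]
    uv=np.atleast_2d(np.asarray(uv,float))
    d=np.c_[(uv[:,0]-c["cx"])/c["fx"],(uv[:,1]-c["cy"])/c["fy"],np.ones(len(uv))]@R
    o=-R.T@t
    return o+d*((z-o[2])/d[:,2])[:,None]
def cloud(n,d):
    c=env.calibration(n);R=c["view"][:3,:3];t=c["view"][:3,3]
    v,u=np.mgrid[:d.shape[0],:d.shape[1]]
    P=np.stack([(u-c["cx"])/c["fx"]*d,(v-c["cy"])/c["fy"]*d,d],-1)
    P=(P-t)@R; P[d<=0]=np.nan
    return P
def proj(n,p):
    c=env.calibration(n);q=c["view"][:3,:3]@np.asarray(p)+c["view"][:3,3]
    return c["fx"]*q[0]/q[2]+c["cx"],c["fy"]*q[1]/q[2]+c["cy"]
def measure(n,mask,seed,z,r=30):
    """contour nearest seed, cast onto plane z: centre, size (mm), angle of long axis from world x (deg)"""
    cs,_=cv2.findContours(mask.astype(np.uint8),cv2.RETR_EXTERNAL,cv2.CHAIN_APPROX_NONE)
    cs=[c for c in cs if cv2.contourArea(c)>12 and np.hypot(*(c[:,0].mean(0)-seed))<r]
    if not cs: return None
    c=min(cs,key=lambda c:np.hypot(*(c[:,0].mean(0)-seed)))
    P=ray(n,c[:,0],z)[:,:2]*1000
    (cx,cy),(w,h),a=cv2.minAreaRect(P.astype(np.float32))
    m=cv2.moments(P.astype(np.float32).reshape(-1,1,2))
    if w<h:a+=90
    return np.round([cx,cy,m["m10"]/m["m00"],m["m01"]/m["m00"],max(w,h),min(w,h),(a+90)%180-90],1)
E
python3 - <<'E'
from h import *
o={n:np.load(n+"0.npz") for n in("top","scene")}
crop=o["top"]["p"][120:300,180:520]; cv2.imwrite("pics/crop0.png",cv2.resize(crop,(800,424),interpolation=cv2.INTER_CUBIC))
H=dict(barrel=(393,216,42),churn=(472,212,50),beam=(221,221,30),chimney=(308,202,60),skittle=(266,226,56),van=(433,213,33),disc=(350,234,10))
for n in("top","scene"):
    P=cloud(n,o[n]["d"]);
    t=cloud("top",o["top"]["d"])
    print(n)
    for k,(u,v,h) in H.items():
        X=t[v,u]
        if k=="chimney": X=ray("top",(u,v),.05)[0]
        # points above the table near it
        near=np.hypot(P[...,0]-X[0],P[...,1]-X[1])<.06
        top=near&(abs(P[...,2]-h/1000)<.006)
        Q=P[top]; 
        if not len(Q): print(k,X,"none");continue
        s=proj(n,np.r_[X[:2],h/1000])
        print(k,"seed",np.round(X*1000),"n",len(Q),"z",np.round(np.median(Q[:,2])*1e3,1),"mean",np.round(Q[:,:2].mean(0)*1e3,1),measure(n,top,s,h/1000))
    hsv=cv2.cvtColor(o[n]["p"],cv2.COLOR_BGR2HSV)
    for k,(u,v) in dict(wb=(231,159),wm=(386,148),wc=(465,148)).items():
        X=ray("top",(u,v),.04)[0]; s=proj(n,X)
        deck=abs(P[...,2]-.04)<.008
        print(k,"hsv",hsv[int(s[1]),int(s[0])],"z",np.round(P[int(s[1]),int(s[0])]*1e3),"outline",measure(n,(hsv[...,2]<150)&deck,s,.04,12),"deck",measure(n,deck,s,.04,20))
E
```

```text
top
barrel seed [ 439. -101.   44.] n 360 z 42.5 mean [ 439.7 -100.1] [ 439.5 -100.4  439.8 -100.1   49.3   47.3   89.1]
churn seed [ 445. -282.   51.] n 82 z 50.4 mean [ 448.3 -285.6] [ 448.2 -285.6  448.3 -285.7   22.2   21.9   41.9]
beam seed [434. 310.  31.] n 368 z 30.8 mean [435.4 313.3] [436.  313.5 435.8 313.6  80.1  27.3  10. ]
chimney seed [475.  98.  50.] n 121 z 60.2 mean [474.5  98.8] [474.5  98.5 474.6  98.9  35.5  35.1  -0.5]
skittle seed [419. 197.  51.] n 39 z 53.6 mean [421.7 203.1] [421.8 202.4 421.5 202.7  14.7  13.4 -45.1]
van seed [ 446. -197.   35.] n 199 z 32.7 mean [ 456.2 -198.5] [ 454.9 -198.2  456.2 -198.3   45.7   23.6   -3.2]
disc seed [400.  -1.  12.] n 142 z 11.5 mean [402.2   0.9] [ 4.019e+02  3.000e-01  4.017e+02  5.000e-01  2.720e+01  2.590e+01
 -2.750e+01]
wb hsv [ 11 172 165] z [585. 289.  41.] outline None deck [584.6 289.6 584.6 289.7 130.9  72.3 -75. ]
wm hsv [ 11 171 164] z [606. -92.  40.] outline None deck [606.2 -90.2 606.3 -90.6 128.6  72.   87.2]
wc hsv [ 11 172 162] z [ 601. -280.   42.] outline None deck [ 602.7 -277.2  602.8 -277.6  13
[... 364 characters left out ...]
mney seed [475.  98.  50.] n 100 z 58.8 mean [472.7  94.3] [473.1  92.8 473.4  93.1  38.7  35.4 -61. ]
skittle seed [419. 197.  51.] n 19 z 52.1 mean [420.2 197.7] None
van seed [ 446. -197.   35.] n 202 z 31.8 mean [ 456.6 -204.4] [ 455.8 -205.   456.3 -205.    45.6   25.5   -3.8]
disc seed [400.  -1.  12.] n 91 z 10.8 mean [399.8  -4.7] [400.1  -4.6 399.6  -4.3  30.2  25.3 -57.9]
wb hsv [ 12 146 161] z [584. 287.  41.] outline None deck [583.3 282.  583.2 282.7 137.8  69.7 -75.2]
wm hsv [ 11 143 166] z [605. -92.  41.] outline None deck [605.  -97.1 604.9 -96.9 132.5  71.6  87.1]
wc hsv [ 11 142 169] z [ 601. -281.   41.] outline None deck [ 601.5 -283.1  601.5 -283.1  132.1   70.5  -73.2]
```

View pics/crop0.png

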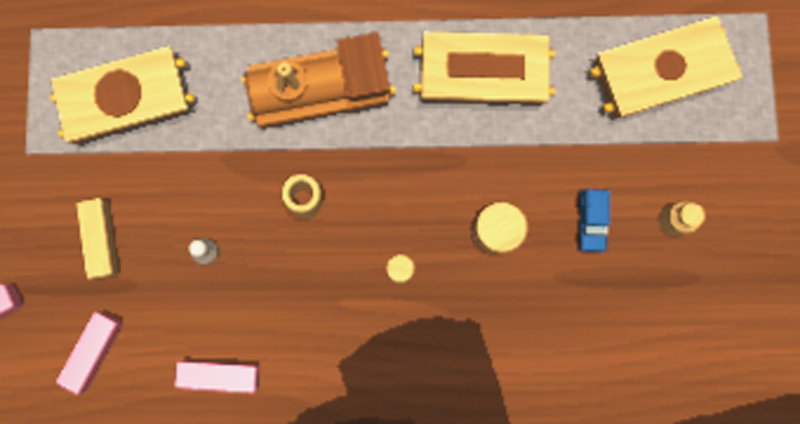

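The crop confirms the choices: yellow beam, ring-shaped chimney, big barrel disc, churn with its small lid, and three outlines of the right sizes. The flat 27 mm disc at (350,234) is only 11 mm high, so it is not part of the job. The two cameras differ by about 6 mm in y, so I'll average them and correct after the first placing. Next I'll measure the outlines and spigot, and start moving over the barrel.

```bash
cat > tg.py <<'E'
from h import *
def outl(n,p,d,r=12):
    hsv=cv2.cvtColor(p,cv2.COLOR_BGR2HSV);P=cloud(n,d);out={}
    for k,(x,y) in dict(wb=(.584,.286),wm=(.6055,-.0935),wc=(.602,-.280)).items():
        X=np.r_[x,y,.04]; s=proj(n,X)
        near=np.hypot(P[...,0]-x,P[...,1]-y)<.05
        out[k]=measure(n,(hsv[...,2]<205)&near&(abs(P[...,2]-.04)<.008),s,.04,r)
    return out
E
python3 - <<'E'
from tg import *
for n in("top","scene"):
    o=np.load(n+"0.npz");print(n,outl(n,o["p"],o["d"]))
    P=cloud(n,o["d"]); X=ray("top",(302,153),.09)[0]
    near=np.hypot(P[...,0]-X[0],P[...,1]-X[1])<.06
    for lo,hi in((85,94),(94,105),(56,64)):
        Q=P[near&(P[...,2]>lo/1e3)&(P[...,2]<hi/1e3)]
        if len(Q):print(lo,len(Q),Q.mean(0).round(4),Q.min(0).round(3),Q.max(0).round(3))
E
```

```text
top {'wb': array([585.4, 289.6, 585.3, 289.8,  47.8,  47.2,  19.1]), 'wm': array([607.6, -91.9, 607. , -91.6,  77.6,  26.4,  86.8]), 'wc': array([ 604. , -281.2,  603.4, -280.1,   30.3,   28.5,   -3.9])}
85 20 [0.586  0.1113 0.0897] [0.581 0.104 0.085] [0.593 0.12  0.094]
94 29 [0.5891 0.1116 0.0997] [0.583 0.105 0.096] [0.597 0.119 0.102]
56 353 [0.59   0.1038 0.059 ] [0.57  0.051 0.056] [0.611 0.154 0.064]
scene {'wb': array([583.5, 287.8, 583.1, 287.6,  47.4,  47.3,  -9.9]), 'wm': array([604.7, -94.3, 604.8, -93.9,  79.2,  25.6,  86.8]), 'wc': array([ 601.4, -280.9,  601.1, -281.1,   30.3,   28.9,   29. ])}
85 26 [0.5884 0.1045 0.0895] [0.579 0.1   0.085] [0.595 0.114 0.094]
94 27 [0.5872 0.107  0.0981] [0.581 0.1   0.095] [0.594 0.114 0.103]
56 163 [0.5902 0.096  0.0588] [0.568 0.053 0.056] [0.612 0.151 0.064]
```

Call:
step_arm:
  steps:
    - [3,5,0,0,0,-4]
    - [6,10,0,0,0,-8]
    - [9,15,0,0,0,-12]
    - [12,20,0,0,0,-15]
    - [15,25,0,0,0,-17.8]
    - [18,30,0,0,0,-17.8]
    - [20,35,0,0,0,-17.8]
    - [22,40,0,0,0,-17.8]
    - [23,45,0,0,0,-17.8]
    - [23.3,53.9,-9,0,0,-17.8]
  gripper: 7.5
  force: 30

```text
clock: 1.1
eef_pos: [0.4262, -0.2035, 0.2213]
tool_rot: [3.14, 0.001, 0.006]
contact_force: [1.0, -0.1, -0.7]
grip_width: 0.88
grasp_force: 0.0
```

Call:
step_arm:
  steps:
    - [0,0,0,0,0,0]
    - [0,0,0,0,0,0]
    - [0,0,0,0,0,0]
    - [0,0,0,0,0,0]
    - [0,0,0,0,0,0]
    - [0,0,0,0,0,0]
    - [0,0,0,0,0,0]
    - [0,0,0,0,0,0]
    - [0,0,0,0,0,0]
    - [0,0,0,0,0,0]

```text
clock: 2.1
eef_pos: [0.4247, -0.2053, 0.219]
tool_rot: [-3.142, -0.0, -0.0]
contact_force: [-0.1, -0.2, -0.6]
grip_width: 0.88
grasp_force: 0.0
```

Call:
step_arm:
  steps:
    - [0.8,5,0,0,0,0]
    - [1.5,10.15,0,0,0,0]
    - [1.5,10.15,-4,0,0,0]
    - [1.5,10.15,-8,0,0,0]
    - [1.5,10.15,-12,0,0,0]
    - [1.5,10.15,-15,0,0,0]
    - [1.5,10.15,-17,0,0,0]
    - [1.5,10.15,-18.5,0,0,0]
    - [1.5,10.15,-19.7,0,0,0]
    - [1.5,10.15,-19.7,0,0,0]

```text
clock: 3.1
eef_pos: [0.439, -0.1036, 0.0206]
tool_rot: [-3.141, -0.0, 0.003]
contact_force: [-0.3, 0.4, 0.3]
grip_width: 0.874
grasp_force: 0.0
```

Call:
step_arm:
  steps:
    - [0,0,0,0,0,0]
    - [0,0,0,0,0,0]
    - [0,0,0,0,0,0]
    - [0,0,0,0,0,0]
    - [0,0,0,0,0,0]
    - [0,0,0,0,0,0]
    - [0,0,0,0,0,0]
    - [0,0,0,0,0,0]
    - [0,0,0,0,0,0]
    - [0,0,0,0,0,0]
  gripper: 4.2
  force: 30

```text
clock: 4.1
eef_pos: [0.4404, -0.104, 0.0231]
tool_rot: [3.141, 0.0, 0.003]
contact_force: [-0.8, 0.4, 7.0]
grip_width: 0.581
grasp_force: 31.4
```

Call:
step_arm:
  steps:
    - [0,0,3,0,0,0]
    - [0,0,7,0,0,0]
    - [0,0,11,0,0,0]
    - [1,4,14,0,0,0]
    - [3,8,14,0,0,0]
    - [5,12,14,0,0,0]
    - [7,16,14,0,0,0]
    - [9,20,14,0,0,0]
    - [10.5,24,14,0,0,0]
    - [12,28,14,0,0,0]

```text
clock: 5.1
eef_pos: [0.5602, 0.1781, 0.1623]
tool_rot: [-3.142, -0.001, -0.001]
contact_force: [1.3, -0.4, -0.5]
grip_width: 0.578
grasp_force: 31.5
```

Call:
step_arm:
  steps:
    - [1.2,4,0,0,0,0]
    - [2.0,8,0,0,0,0]
    - [2.5,11.25,0,0,0,0]
    - [2.5,11.25,0,0,0,0]
    - [2.5,11.25,0,0,0,0]
    - [2.5,11.25,-3,0,0,0]
    - [2.5,11.25,-6,0,0,0]
    - [2.5,11.25,-8,0,0,0]
    - [2.5,11.25,-8,0,0,0]
    - [2.5,11.25,-8,0,0,0]

```text
clock: 6.1
eef_pos: [0.585, 0.288, 0.0829]
tool_rot: [-3.141, 0.001, -0.001]
contact_force: [0.2, 0.3, 0.3]
grip_width: 0.578
grasp_force: 31.6
```

```bash
python3 - <<'E'
from h import *
s=env.read_state();print(s["eef_pos"],s["grasp_force"],s["contact_force"])
a=[env.snapshot(n)[0] for n in("top","scene")]
b=[cv2.resize(a[0][90:240,160:360],(400,300),interpolation=cv2.INTER_CUBIC),cv2.resize(a[1][100:250,300:500],(400,300),interpolation=cv2.INTER_CUBIC)]
cv2.imwrite("pics/b1.png",np.hstack(b))
E
```

```text
[0.5849814  0.28800651 0.08291334] 31.56611680984497 [0.22178609 0.26272967 0.26461179]
```

View pics/b1.png

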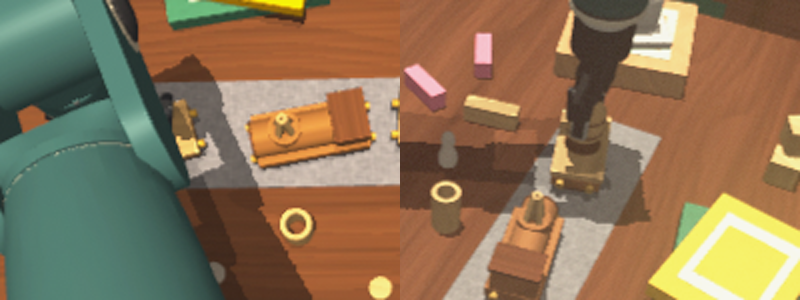

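The barrel is held in the jaws above its wagon (scene half, around (585,140)). The arm blocks the top view. I'll lower and release, then measure once the arm is clear.

Call:
step_arm:
  steps:
    - [0,0,-0.8,0,0,0]
    - [0,0,-1.4,0,0,0]
    - [0,0,-1.7,0,0,0]
    - [0,0,-1.9,0,0,0]
    - [0,0,-1.95,0,0,0]
    - [0,0,-1.95,0,0,0]
    - [0,0,-1.95,0,0,0]
    - [0,0,-1.95,0,0,0]
    - [0,0,-1.95,0,0,0]
    - [0,0,-1.95,0,0,0]

```text
clock: 7.2
eef_pos: [0.5848, 0.2888, 0.0631]
tool_rot: [-3.142, -0.0, -0.0]
contact_force: [-3.9, -1.1, 6.4]
grip_width: 0.576
grasp_force: 32.2
```

Call:
step_arm:
  steps:
    - [0,0,0,0,0,0]
    - [0,0,0,0,0,0]
    - [0,0,0,0,0,0]
    - [0,0,0,0,0,0]
    - [0,0,0,0,0,0]
    - [0,0,2,0,0,0]
    - [0,0,5,0,0,0]
    - [0,0,9,0,0,0]
    - [0,0,11,0,0,0]
    - [0,0,12,0,0,0]
  gripper: 7

```text
clock: 8.2
eef_pos: [0.5852, 0.2889, 0.1849]
tool_rot: [-3.14, -0.0, -0.004]
contact_force: [-0.0, 0.3, 0.1]
grip_width: 0.818
grasp_force: 0.0
```

Call:
step_arm:
  steps:
    - [0,-5,0,0,0,0]
    - [0,-10,0,0,0,0]
    - [-1,-15,0,0,0,0]
    - [-2,-20,0,0,0,0]
    - [-4,-25,0,0,0,0]
    - [-6,-30,0,0,0,0]
    - [-8,-34,0,0,0,0]
    - [-10,-38,0,0,0,0]
    - [-12,-42,0,0,0,0]
    - [-13,-46,0,0,0,0]

```text
clock: 9.2
eef_pos: [0.453, -0.1726, 0.1818]
tool_rot: [-3.141, 0.0, 0.001]
contact_force: [1.4, 0.5, 0.2]
grip_width: 0.821
grasp_force: 0.0
```

```bash
cat > chk.py <<'E'
from h import *
def tops(name,x,y,z,r=.045,sat=None):
    """bright-wood top blob by height from depth AND by colour, cast on z"""
    for n in("top","scene"):
        p,d=env.snapshot(n);np.savez(f"{name}_{n}.npz",p=p,d=d)
        P=cloud(n,d);m=(np.hypot(P[...,0]-x,P[...,1]-y)<r)&(abs(P[...,2]-z)<.008)
        print(n,measure(n,m,proj(n,(x,y,z)),z,20))
E
python3 - <<'E'
from chk import *
tops("b2",.584,.288,.082)
ps=[np.load(f"b2_{n}.npz")["p"] for n in("top","scene")]
b=[cv2.resize(ps[0][130:190,190:270],(400,300),interpolation=cv2.INTER_CUBIC),cv2.resize(ps[1][140:215,350:450],(400,300),interpolation=cv2.INTER_CUBIC)]
cv2.imwrite("pics/b2.png",np.hstack(b));print(env.read_state()["eef_pos"])
E
```

```text
top [583.6 287.7 583.4 287.6  51.9  47.8  44.8]
scene [582.6 280.4 582.8 280.7  54.9  48.8 -81.1]
[ 0.45315007 -0.17468467  0.18161406]
```

View pics/b2.png

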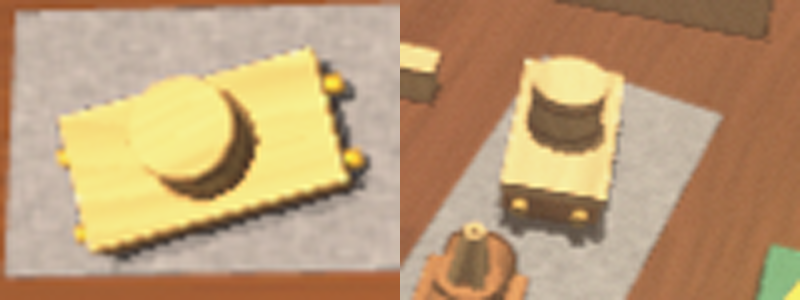

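The barrel stands on its outline: no dark crescent shows in either view, and the residual is about 1–2 mm. Next, the churn.

Call:
step_arm:
  steps:
    - [-0.3,-4,0,0,0,0]
    - [-0.5,-8,0,0,0,0]
    - [-0.55,-11.35,0,0,0,0]
    - [-0.55,-11.35,-2,0,0,0]
    - [-0.55,-11.35,-6,0,0,0]
    - [-0.55,-11.35,-10,0,0,0]
    - [-0.55,-11.35,-13,0,0,0]
    - [-0.55,-11.35,-15,0,0,0]
    - [-0.55,-11.35,-16.1,0,0,0]
    - [-0.55,-11.35,-16.1,0,0,0]
  gripper: 5.5

```text
clock: 10.3
eef_pos: [0.4487, -0.284, 0.0198]
tool_rot: [-3.14, -0.001, 0.004]
contact_force: [-0.5, 0.5, 0.1]
grip_width: 0.647
grasp_force: 0.0
```

Call:
step_arm:
  steps:
    - [0,0,0,0,0,0]
    - [0,0,0,0,0,0]
    - [0,0,0,0,0,0]
    - [0,0,0,0,0,0]
    - [0,0,0,0,0,0]
    - [0,0,0,0,0,0]
    - [0,0,0,0,0,0]
    - [0,0,0,0,0,0]
    - [0,0,0,0,0,0]
    - [0,0,0,0,0,0]
  gripper: 2.4
  force: 25

```text
clock: 11.3
eef_pos: [0.4499, -0.2851, 0.0228]
tool_rot: [3.141, 0.0, 0.003]
contact_force: [0.6, 2.0, 7.2]
grip_width: 0.366
grasp_force: 25.4
```

Call:
step_arm:
  steps:
    - [0,0,3,0,0,0]
    - [0,0,6,0,0,0]
    - [3,0.1,8,0,0,0]
    - [7,0.3,8,0,0,0]
    - [11,0.44,8,0,0,0]
    - [14,0.44,8,0,0,0]
    - [15.5,0.44,8,0,0,0]
    - [15.5,0.44,8,0,0,0]
    - [15.5,0.44,6,0,0,0]
    - [15.5,0.44,6,0,0,0]

```text
clock: 12.3
eef_pos: [0.6026, -0.28, 0.0793]
tool_rot: [-3.14, 0.0, 0.005]
contact_force: [-0.5, 0.1, -1.4]
grip_width: 0.361
grasp_force: 25.0
```

```bash
python3 - <<'E'
from h import *
s=env.read_state();print(s["eef_pos"],s["grasp_force"],s["contact_force"])
a=[env.snapshot(n)[0] for n in("top","scene")]
b=[cv2.resize(a[0][110:185,415:515],(400,300),interpolation=cv2.INTER_CUBIC),cv2.resize(a[1][280:400,220:380],(400,300),interpolation=cv2.INTER_CUBIC)]
cv2.imwrite("pics/c1.png",np.hstack(b))
E
```

```text
[ 0.60261656 -0.27997909  0.07931302] 25.01720189640764 [-0.48147679  0.08072145 -1.38006766]
```

View pics/c1.png

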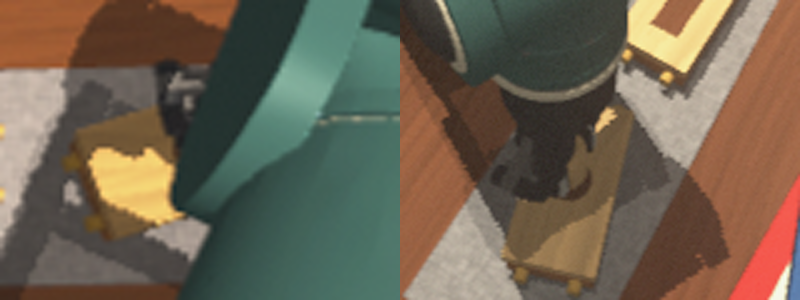

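Churn in hand over its wagon; the outline is partly visible at the jaws in the scene half (575,185). Lower gently.

Call:
step_arm:
  steps:
    - [0,0,-0.4,0,0,0]
    - [0,0,-0.8,0,0,0]
    - [0,0,-1.2,0,0,0]
    - [0,0,-1.5,0,0,0]
    - [0,0,-1.5,0,0,0]
    - [0,0,-1.5,0,0,0]
    - [0,0,-1.5,0,0,0]
    - [0,0,-1.5,0,0,0]
    - [0,0,-1.5,0,0,0]
    - [0,0,-1.5,0,0,0]

```text
clock: 13.4
eef_pos: [0.6042, -0.2804, 0.0665]
tool_rot: [3.142, 0.0, 0.0]
contact_force: [0.2, 0.5, -0.9]
grip_width: 0.362
grasp_force: 25.0
```

Call:
step_arm:
  steps:
    - [0,0,-0.1,0,0,0]
    - [0,0,-0.2,0,0,0]
    - [0,0,-0.3,0,0,0]
    - [0,0,-0.4,0,0,0]
    - [0,0,-0.4,0,0,0]
    - [0,0,-0.4,0,0,0]
    - [0,0,-0.4,0,0,0]
    - [0,0,-0.4,0,0,0]
    - [0,0,-0.4,0,0,0]
    - [0,0,-0.4,0,0,0]

```text
clock: 14.4
eef_pos: [0.6043, -0.2804, 0.0628]
tool_rot: [3.142, 0.0, 0.0]
contact_force: [-2.5, 1.6, 4.8]
grip_width: 0.362
grasp_force: 25.5
```

Call:
step_arm:
  steps:
    - [0,0,0,0,0,0]
    - [0,0,0,0,0,0]
    - [0,0,0,0,0,0]
    - [0,0,0,0,0,0]
    - [0,0,0,0,0,0]
    - [0,0,2,0,0,0]
    - [0,0,5,0,0,0]
    - [0,0,9,0,0,0]
    - [0,0,12,0,0,0]
    - [0,0,12,0,0,0]
  gripper: 5

```text
clock: 15.4
eef_pos: [0.6055, -0.281, 0.1878]
tool_rot: [3.138, 0.0, 0.01]
contact_force: [0.8, -0.1, 0.4]
grip_width: 0.585
grasp_force: 0.0
```

Call:
step_arm:
  steps:
    - [-2,5,0,0,0,0]
    - [-4,10,0,0,0,0]
    - [-6,15,0,0,0,0]
    - [-8,20,0,0,0,0]
    - [-11,25,0,0,0,0]
    - [-14,30,0,0,0,0]
    - [-16,34,0,0,0,0]
    - [-17,38,0,0,0,0]
    - [-17,42,0,0,0,0]
    - [-17,46,0,0,0,0]

```text
clock: 16.4
eef_pos: [0.433, 0.1816, 0.1824]
tool_rot: [-3.141, -0.001, -0.001]
contact_force: [0.8, -0.2, -0.5]
grip_width: 0.583
grasp_force: 0.0
```

```bash
python3 - <<'E'
from chk import *
tops("c2",.602,-.2807,.090,.03)
ps=[np.load(f"c2_{n}.npz")["p"] for n in("top","scene")]
b=[cv2.resize(ps[0][110:185,415:515],(400,300),interpolation=cv2.INTER_CUBIC),cv2.resize(ps[1][300:390,230:350],(400,300),interpolation=cv2.INTER_CUBIC)]
cv2.imwrite("pics/c2.png",np.hstack(b));print(env.read_state()["eef_pos"])
E
```

```text
top [ 602.  -279.1  602.4 -279.3   22.7   21.2   88.7]
scene [ 600.8 -283.8  600.9 -283.9   22.7   19.8  -58.7]
[0.43318893 0.18385866 0.18183519]
```

View pics/c2.png

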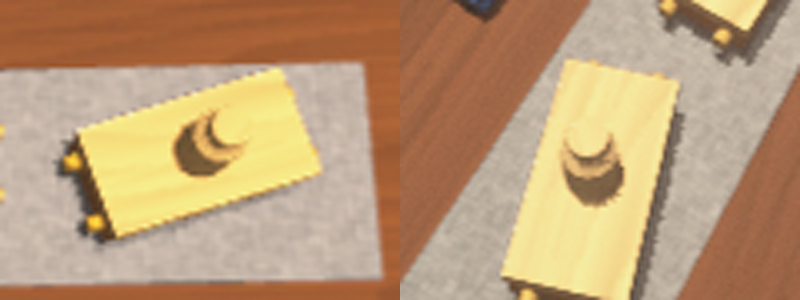

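The churn sits on its outline with only its own shadow visible (offset about 1 mm). Next, the beam.

Call:
step_arm:
  steps:
    - [0,4,0,0,0,3]
    - [0,8,0,0,0,6]
    - [0.2,12.6,0,0,0,9.8]
    - [0.2,12.6,-3,0,0,9.8]
    - [0.2,12.6,-6,0,0,9.8]
    - [0.2,12.6,-9,0,0,9.8]
    - [0.2,12.6,-11,0,0,9.8]
    - [0.2,12.6,-11,0,0,9.8]
    - [0.2,12.6,-11,0,0,9.8]
    - [0.2,12.6,-11,0,0,9.8]

```text
clock: 17.5
eef_pos: [0.4368, 0.3058, 0.0738]
tool_rot: [-3.129, -0.268, -0.002]
contact_force: [0.7, -0.0, 0.6]
grip_width: 0.583
grasp_force: 0.0
```

Call:
step_arm:
  steps:
    - [-0.15,0.4,0,0,0,0]
    - [-0.15,0.4,-1.5,0,0,0]
    - [-0.15,0.4,-3,0,0,0]
    - [-0.15,0.4,-4.2,0,0,0]
    - [-0.15,0.4,-5,0,0,0]
    - [-0.15,0.4,-5.1,0,0,0]
    - [-0.15,0.4,-5.1,0,0,0]
    - [-0.15,0.4,-5.1,0,0,0]
    - [-0.15,0.4,-5.1,0,0,0]
    - [-0.15,0.4,-5.1,0,0,0]

```text
clock: 18.5
eef_pos: [0.4349, 0.3097, 0.0219]
tool_rot: [-3.13, -0.269, -0.001]
contact_force: [0.2, 0.4, -0.5]
grip_width: 0.586
grasp_force: 0.0
```

Call:
step_arm:
  steps:
    - [0,0,0,0,0,0]
    - [0,0,0,0,0,0]
    - [0,0,0,0,0,0]
    - [0,0,0,0,0,0]
    - [0,0,0,0,0,0]
    - [0,0,0,0,0,0]
    - [0,0,0,0,0,0]
    - [0,0,0,0,0,0]
    - [0,0,0,0,0,0]
    - [0,0,0,0,0,0]
  gripper: 1.8
  force: 30

```text
clock: 19.5
eef_pos: [0.4349, 0.3097, 0.0217]
tool_rot: [-3.13, -0.268, -0.001]
contact_force: [-1.3, 0.4, 5.7]
grip_width: 0.298
grasp_force: 30.8
```

Call:
step_arm:
  steps:
    - [0,0,3,0,0,0]
    - [0,0,7,0,0,0]
    - [0,0,11,0,0,0]
    - [0,0,15,0,0,0]
    - [1,-4,15,0,0,8]
    - [3,-8,15,0,0,16]
    - [5,-12,15,0,0,24]
    - [7,-16,15,0,0,32]
    - [9,-20,15,0,0,40]
    - [11,-24,15,0,0,48]

```text
clock: 20.5
eef_pos: [0.5439, 0.0705, 0.1713]
tool_rot: [-2.753, -1.514, 0.0]
contact_force: [0.4, 0.8, -0.8]
grip_width: 0.301
grasp_force: 30.1
```

Call:
step_arm:
  steps:
    - [2,-4,0,0,0,8]
    - [4,-8,0,0,0,16]
    - [5,-12,0,0,0,24]
    - [6.1,-16.3,0,0,0,29.2]
    - [6.1,-16.3,0,0,0,29.2]
    - [6.1,-16.3,-3,0,0,29.2]
    - [6.1,-16.3,-6,0,0,29.2]
    - [6.1,-16.3,-8,0,0,29.2]
    - [6.1,-16.3,-8,0,0,29.2]
    - [6.1,-16.3,-8,0,0,29.2]

```text
clock: 21.5
eef_pos: [0.6046, -0.0905, 0.0919]
tool_rot: [-2.288, -2.152, 0.0]
contact_force: [0.1, 0.2, 0.4]
grip_width: 0.299
grasp_force: 30.1
```

```bash
python3 - <<'E'
from h import *
s=env.read_state();print(s["eef_pos"],s["tool_rot"],s["contact_force"])
a=[env.snapshot(n)[0] for n in("top","scene")]
b=[cv2.resize(a[0][110:185,340:440],(400,300),interpolation=cv2.INTER_CUBIC),cv2.resize(a[1][235:325,285:405],(400,300),interpolation=cv2.INTER_CUBIC)]
cv2.imwrite("pics/m1.png",np.hstack(b))
E
```

```text
[ 0.60458507 -0.09051745  0.09188414] [-2.28815457e+00 -2.15224782e+00  2.35549283e-04] [0.07386364 0.2171328  0.39391202]
```

View pics/m1.png

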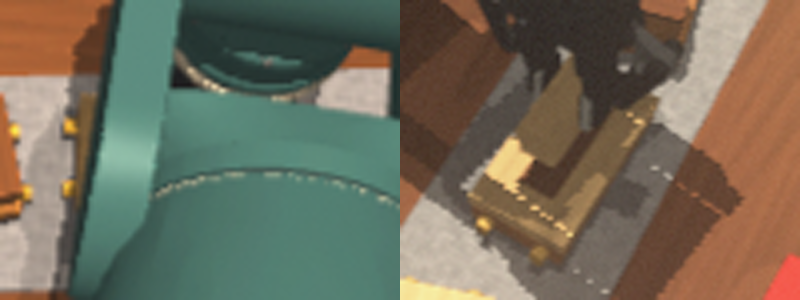

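The beam hangs parallel to its outline, about 30 mm above the deck (scene half, beam end around (545,110), outline around (555,180)). Lower, check pose, release.

Call:
step_arm:
  steps:
    - [0,0,-0.5,0,0,0]
    - [0,0,-1,0,0,0]
    - [0,0,-1.5,0,0,0]
    - [0,0,-2,0,0,0]
    - [0,0,-2.3,0,0,0]
    - [0,0,-2.5,0,0,0]
    - [0,0,-2.5,0,0,0]
    - [0,0,-2.5,0,0,0]
    - [0,0,-2.5,0,0,0]
    - [0,0,-2.5,0,0,0]

```text
clock: 22.6
eef_pos: [0.6046, -0.0908, 0.0667]
tool_rot: [2.288, 2.152, 0.0]
contact_force: [1.0, -1.2, -0.7]
grip_width: 0.296
grasp_force: 30.1
```

Call:
step_arm:
  steps:
    - [0.14,-0.2,0,0,0,0.3]
    - [0.14,-0.2,-0.1,0,0,0.3]
    - [0.14,-0.2,-0.2,0,0,0.3]
    - [0.14,-0.2,-0.3,0,0,0.3]
    - [0.14,-0.2,-0.4,0,0,0.3]
    - [0.14,-0.2,-0.45,0,0,0.3]
    - [0.14,-0.2,-0.45,0,0,0.3]
    - [0.14,-0.2,-0.45,0,0,0.3]
    - [0.14,-0.2,-0.45,0,0,0.3]
    - [0.14,-0.2,-0.45,0,0,0.3]

```text
clock: 23.6
eef_pos: [0.606, -0.0928, 0.062]
tool_rot: [2.283, 2.158, 0.0]
contact_force: [-0.0, -0.4, -0.8]
grip_width: 0.296
grasp_force: 30.2
```

Call:
step_arm:
  steps:
    - [0,0,0,0,0,0]
    - [0,0,0,0,0,0]
    - [0,0,0,0,0,0]
    - [0,0,0,0,0,0]
    - [0,0,0,0,0,0]
    - [0,0,2,0,0,0]
    - [0,0,5,0,0,0]
    - [0,0,9,0,0,0]
    - [0,0,12,0,0,0]
    - [0,0,12,0,0,0]
  gripper: 5

```text
clock: 24.6
eef_pos: [0.6074, -0.093, 0.1871]
tool_rot: [2.279, 2.155, 0.006]
contact_force: [0.5, 0.3, 0.2]
grip_width: 0.585
grasp_force: 0.0
```

Call:
step_arm:
  steps:
    - [-4,0,0,0,0,-8]
    - [-8,0,0,0,0,-16]
    - [-12,0,0,0,0,-24]
    - [-16,0,0,0,0,-32]
    - [-20,-5,0,0,0,-40]
    - [-21,-10,0,0,0,-48]
    - [-22,-15,0,0,0,-56]
    - [-22,-20,0,0,0,-64]
    - [-22,-25,0,0,0,-72]
    - [-22,-30,0,0,0,-80]

```text
clock: 25.6
eef_pos: [0.3852, -0.3804, 0.1814]
tool_rot: [-3.137, -0.176, -0.0]
contact_force: [2.1, 0.4, 0.5]
grip_width: 0.585
grasp_force: 0.0
```

```bash
python3 - <<'E'
from chk import *
tops("m2",.6055,-.093,.070,.06)
ps=[np.load(f"m2_{n}.npz")["p"] for n in("top","scene")]
for n in("top","scene"):
    P=cloud(n,np.load(f"m2_{n}.npz")["d"]);m=(np.hypot(P[...,0]-.474,P[...,1]-.096)<.045)&(abs(P[...,2]-.06)<.006)
    print("chim",n,measure(n,m,proj(n,(.474,.096,.06)),.06))
b=[cv2.resize(ps[0][110:185,340:440],(400,300),interpolation=cv2.INTER_CUBIC),cv2.resize(ps[1][235:325,285:405],(400,300),interpolation=cv2.INTER_CUBIC)]
cv2.imwrite("pics/m2.png",np.hstack(b));s=env.read_state();print(s["eef_pos"],s["tool_rot"])
E
```

```text
top [605.2 -91.  605.8 -91.6  77.3  26.7  88.7]
scene [605.2 -97.5 605.1 -97.5  81.9  27.6  86.9]
chim top [474.5  98.5 474.4  98.8  35.5  35.1  -0.5]
chim scene [473.1  92.8 473.2  92.9  38.7  35.4 -61. ]
[ 0.38497326 -0.38247306  0.18030504] [-3.13596103e+00 -1.72392160e-01  2.68289788e-03]
```

View pics/m2.png

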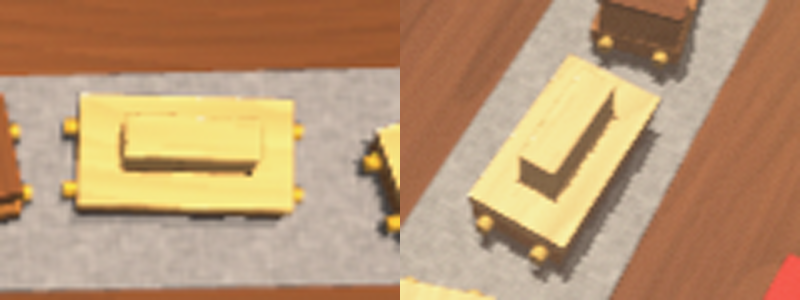

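The beam lies square over its outline (off by under 1 mm). Now the chimney.

Call:
step_arm:
  steps:
    - [1,5,0,0,0,-3]
    - [2,10,0,0,0,-6.3]
    - [3,15,0,0,0,-6.3]
    - [4,20,0,0,0,-6.3]
    - [5,25,0,0,0,-6.3]
    - [6,30,0,0,0,-6.3]
    - [7,35,0,0,0,-6.3]
    - [8,40,0,0,0,-6.3]
    - [8.5,44,0,0,0,-6.3]
    - [8.9,47.8,0,0,0,-6.3]
  gripper: 6

```text
clock: 26.7
eef_pos: [0.4745, 0.1025, 0.1815]
tool_rot: [-3.141, -0.017, 0.0]
contact_force: [1.7, -0.5, 0.1]
grip_width: 0.704
grasp_force: 0.0
```

Call:
step_arm:
  steps:
    - [0,0,0,0,0,0]
    - [0,0,-2,0,0,0]
    - [0,0,-4,0,0,0]
    - [0,0,-6,0,0,0]
    - [0,0,-6,0,0,0]
    - [0,0,-6,0,0,0]
    - [0,0,-6,0,0,0]
    - [0,0,-6,0,0,0]
    - [0,0,-6,0,0,0]
    - [0,0,-6,0,0,0]

```text
clock: 27.7
eef_pos: [0.4751, 0.0997, 0.1224]
tool_rot: [-3.142, -0.014, -0.001]
contact_force: [-0.8, 0.8, -0.3]
grip_width: 0.701
grasp_force: 0.0
```

Call:
step_arm:
  steps:
    - [-0.1,-0.4,0,0,0,-0.5]
    - [-0.1,-0.4,-1,0,0,-0.5]
    - [-0.1,-0.4,-3,0,0,-0.5]
    - [-0.1,-0.4,-5,0,0,-0.5]
    - [-0.1,-0.4,-7,0,0,-0.5]
    - [-0.1,-0.4,-8.2,0,0,-0.5]
    - [-0.1,-0.4,-8.8,0,0,-0.5]
    - [-0.1,-0.4,-8.8,0,0,-0.5]
    - [-0.1,-0.4,-8.8,0,0,-0.5]
    - [-0.1,-0.4,-8.8,0,0,-0.5]

```text
clock: 28.7
eef_pos: [0.4745, 0.0957, 0.0348]
tool_rot: [-3.141, 0.0, -0.002]
contact_force: [0.6, 0.5, -0.2]
grip_width: 0.705
grasp_force: 0.0
```

Call:
step_arm:
  steps:
    - [0,0,0,0,0,0]
    - [0,0,0,0,0,0]
    - [0,0,0,0,0,0]
    - [0,0,0,0,0,0]
    - [0,0,0,0,0,0]
    - [0,0,0,0,0,0]
    - [0,0,0,0,0,0]
    - [0,0,0,0,0,0]
    - [0,0,0,0,0,0]
    - [0,0,0,0,0,0]
  gripper: 3
  force: 60

```text
clock: 29.7
eef_pos: [0.4745, 0.0957, 0.0348]
tool_rot: [-3.141, 0.0, -0.002]
contact_force: [-0.5, -0.9, 6.4]
grip_width: 0.427
grasp_force: 60.2
```

Call:
step_arm:
  steps:
    - [0,0,3,0,0,0]
    - [0,0,6,0,0,0]
    - [0,0,9,0,0,0]
    - [0,0,11,0,0,0]
    - [4,0.6,11,0,0,0]
    - [8,1.2,11,0,0,0]
    - [11.4,1.38,11,0,0,0]
    - [11.4,1.38,11,0,0,0]
    - [11.4,1.38,11,0,0,0]
    - [11.4,1.38,11,0,0,0]

```text
clock: 30.7
eef_pos: [0.5873, 0.1094, 0.144]
tool_rot: [3.142, 0.0, -0.0]
contact_force: [-0.6, 0.6, 0.3]
grip_width: 0.428
grasp_force: 60.0
```

```bash
python3 - <<'E'
from h import *
s=env.read_state();print(s["eef_pos"],s["tool_rot"],s["contact_force"])
a=[env.snapshot(n)[0] for n in("top","scene")]
b=[cv2.resize(a[0][110:200,250:370],(400,300),interpolation=cv2.INTER_CUBIC),cv2.resize(a[1][155:260,300:440],(400,300),interpolation=cv2.INTER_CUBIC)]
cv2.imwrite("pics/h1.png",np.hstack(b))
E
```

```text
[0.58729708 0.10944394 0.14398619] [ 3.14154893e+00  4.23564525e-05 -4.27640139e-04] [-0.6321241   0.58815936  0.32524017]
```

View pics/h1.png

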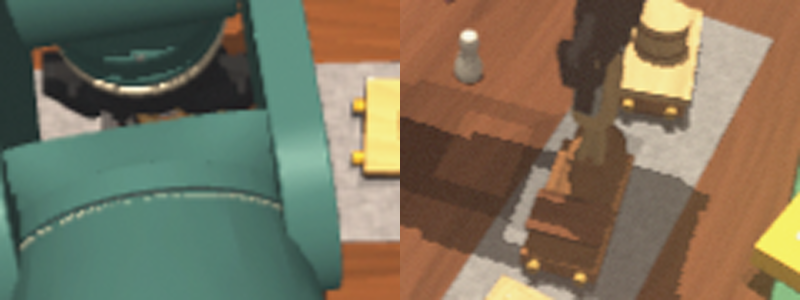

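The chimney is in the jaws above the spigot (scene half (600,120)), its lower end about 9 mm above the tip. Lower onto the taper, watching the forces.

Call:
step_arm:
  steps:
    - [0.1,0,-0.5,0,0,0]
    - [0.1,0,-1,0,0,0]
    - [0.1,0,-1.5,0,0,0]
    - [0.1,0,-2,0,0,0]
    - [0.1,0,-2.5,0,0,0]
    - [0.1,0,-3,0,0,0]
    - [0.1,0,-3.5,0,0,0]
    - [0.1,0,-3.8,0,0,0]
    - [0.1,0,-3.8,0,0,0]
    - [0.1,0,-3.8,0,0,0]

```text
clock: 31.8
eef_pos: [0.5889, 0.1099, 0.1055]
tool_rot: [-3.141, -0.0, 0.001]
contact_force: [1.0, 6.5, -2.6]
grip_width: 0.429
grasp_force: 60.1
```

Call:
step_arm:
  steps:
    - [0,0.05,0,0,0,0]
    - [0,0.1,0,0,0,0]
    - [0,0.1,0,0,0,0]
    - [0,0.1,0,0,0,0]
    - [0,0.1,0,0,0,0]
    - [0,0.1,0,0,0,0]
    - [0,0.1,0,0,0,0]
    - [0,0.1,0,0,0,0]
    - [0,0.1,0,0,0,0]
    - [0,0.1,0,0,0,0]

```text
clock: 32.8
eef_pos: [0.589, 0.1105, 0.1059]
tool_rot: [-3.142, -0.0, 0.0]
contact_force: [0.6, 3.9, -2.4]
grip_width: 0.429
grasp_force: 60.1
```

Still a small +y side force; shift a bit more and start pressing.

Call:
step_arm:
  steps:
    - [0,0.1,0,0,0,0]
    - [0,0.15,-0.1,0,0,0]
    - [0,0.15,-0.2,0,0,0]
    - [0,0.15,-0.3,0,0,0]
    - [0,0.15,-0.4,0,0,0]
    - [0,0.15,-0.5,0,0,0]
    - [0,0.15,-0.6,0,0,0]
    - [0,0.15,-0.7,0,0,0]
    - [0,0.15,-0.7,0,0,0]
    - [0,0.15,-0.7,0,0,0]

```text
clock: 33.8
eef_pos: [0.5893, 0.1119, 0.0996]
tool_rot: [-3.142, 0.0, -0.002]
contact_force: [0.7, 1.4, 6.9]
grip_width: 0.428
grasp_force: 60.9
```

Call:
step_arm:
  steps:
    - [0,0.02,-0.1,0,0,0]
    - [0,0.02,-0.2,0,0,0]
    - [0,0.02,-0.3,0,0,0]
    - [0,0.02,-0.4,0,0,0]
    - [0,0.02,-0.5,0,0,0]
    - [0,0.02,-0.55,0,0,0]
    - [0,0.02,-0.6,0,0,0]
    - [0,0.02,-0.6,0,0,0]
    - [0,0.02,-0.6,0,0,0]
    - [0,0.02,-0.6,0,0,0]

```text
clock: 34.8
eef_pos: [0.5896, 0.1121, 0.0947]
tool_rot: [3.142, -0.0, 0.003]
contact_force: [-4.2, -1.3, 16.7]
grip_width: 0.427
grasp_force: 61.8
```

Call:
step_arm:
  steps:
    - [0,0,-0.05,0,0,0]
    - [0,0,-0.1,0,0,0]
    - [0,0,-0.1,0,0,0]
    - [0,0,-0.1,0,0,0]
    - [0,0,-0.1,0,0,0]
    - [0,0,-0.1,0,0,0]
    - [0,0,-0.1,0,0,0]
    - [0,0,-0.1,0,0,0]
    - [0,0,-0.1,0,0,0]
    - [0,0,-0.1,0,0,0]

```text
clock: 35.8
eef_pos: [0.5897, 0.1121, 0.0947]
tool_rot: [3.142, -0.0, 0.004]
contact_force: [-8.6, -3.4, 26.0]
grip_width: 0.432
grasp_force: 62.5
```

Firmly seated: z doesn't change while the force rises past 12 N. Relax, release, retreat and check.

Call:
step_arm:
  steps:
    - [0,0,0.1,0,0,0]
    - [0,0,0.15,0,0,0]
    - [0,0,0.15,0,0,0]
    - [0,0,0.15,0,0,0]
    - [0,0,0.15,0,0,0]
    - [0,0,0.15,0,0,0]
    - [0,0,0.15,0,0,0]
    - [0,0,0.15,0,0,0]
    - [0,0,0.15,0,0,0]
    - [0,0,0.15,0,0,0]
  gripper: 6

```text
clock: 36.8
eef_pos: [0.589, 0.1122, 0.0934]
tool_rot: [3.142, 0.0, -0.0]
contact_force: [-0.2, 0.7, -0.0]
grip_width: 0.702
grasp_force: 0.0
```

Call:
step_arm:
  steps:
    - [0,0,2,0,0,0]
    - [0,0,5,0,0,0]
    - [0,0,9,0,0,0]
    - [0,0,12,0,0,0]
    - [0,0,14,0,0,0]
    - [0,-5,14,0,0,0]
    - [-2,-10,14,0,0,0]
    - [-5,-15,14,0,0,0]
    - [-8,-20,14,0,0,0]
    - [-11,-25,14,0,0,0]

```text
clock: 37.8
eef_pos: [0.4925, -0.1145, 0.2335]
tool_rot: [3.141, 0.0, 0.001]
contact_force: [1.5, -0.8, 0.3]
grip_width: 0.704
grasp_force: 0.0
```

Call:
step_arm:
  steps:
    - [-2,-5,0,0,0,0]
    - [-5,-10,0,0,0,0]
    - [-8,-15,0,0,0,0]
    - [-10,-20,0,0,0,0]
    - [-10,-25,0,0,0,0]
    - [-10,-28,0,0,0,0]
    - [-10,-28,0,0,0,0]
    - [-10,-28,0,0,0,0]
    - [-10,-28,0,0,0,0]
    - [-10,-28,0,0,0,0]

```text
clock: 38.8
eef_pos: [0.3941, -0.3922, 0.2337]
tool_rot: [3.141, 0.002, 0.001]
contact_force: [0.5, 1.0, -0.5]
grip_width: 0.7
grasp_force: 0.0
```

```bash
python3 - <<'E'
from h import *
a={n:env.snapshot(n) for n in("top","scene")}
for k,x,y,z in(("chim",.589,.111,.12),("barrel",.584,.287,.082),("churn",.602,-.281,.09),("beam",.605,-.093,.07),("skittle",.42,.2,.053),("van",.456,-.2,.033)):
    for n in a:
        P=cloud(n,a[n][1]);m=(np.hypot(P[...,0]-x,P[...,1]-y)<.055)&(abs(P[...,2]-z)<.006)
        print(k,n,measure(n,m,proj(n,(x,y,z)),z),"z",np.median(P[m][:,2]).round(4) if m.any() else None)
b=[cv2.resize(a["top"][0][110:260,190:510],(800,375),interpolation=cv2.INTER_CUBIC)]
cv2.imwrite("pics/f.png",b[0]);
print(env.read_state()["contact_force"])
E
```

```text
chim top [ 5.883e+02  1.128e+02  5.891e+02  1.118e+02  3.690e+01  3.570e+01
 -3.000e-01] z 0.1203
chim scene [588.1 106.3 588.3 105.8  40.2  35.  -65.5] z 0.1188
barrel top [583.9 287.7 583.8 288.   50.4  48.9  26.5] z 0.0829
barrel scene [583.  282.  582.3 281.3  54.4  47.7 -67.7] z 0.0811
churn top [ 602.  -279.1  602.5 -279.4   22.7   21.2   88.7] z 0.0902
churn scene [ 600.8 -283.8  600.9 -283.9   22.7   19.8  -58.7] z 0.0894
beam top [605.2 -91.  605.9 -91.6  77.3  26.7  88.7] z 0.0705
beam scene [604.9 -97.4 604.8 -96.9  81.7  27.   86.9] z 0.0692
skittle top [422.1 201.8 422.  202.4  16.4  15.1 -45.1] z 0.0534
skittle scene [421.  196.3 421.4 196.2  18.2  13.6  84.5] z 0.0511
van top [ 455.8 -198.2  456.4 -198.2   43.9   23.6   -3.2] z 0.033
van scene [ 455.1 -204.7  456.1 -205.1   44.7   25.7   -5.7] z 0.0317
[ 0.15458568 -0.43927421  0.00812335]
```

View pics/f.png

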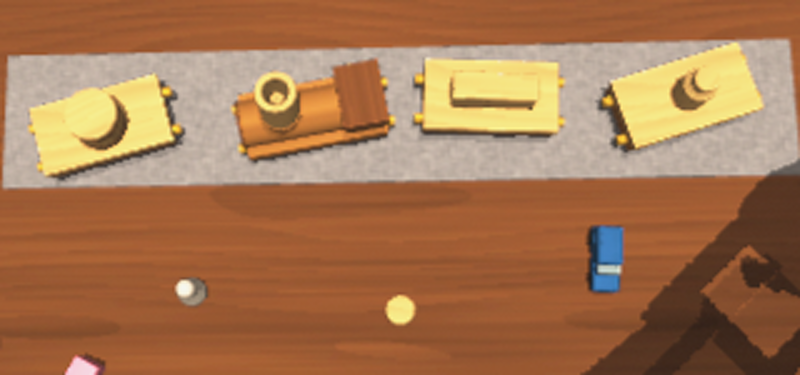

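All four loads are in place, the chimney top is at 120 mm (fully home), the skittle and van haven't moved, and the arm is clear. Handing in.

```bash
python3 -c "
from cell import env
print(env.finish_job())"
```

```text
the job is handed in; nothing more can be done
None
```

The job is handed in: barrel, churn and beam stand within about 2 mm of their outlines, the chimney is pressed fully home, the skittle and van were left untouched, and everything is released (about 39 s of the 112 s used).

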